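# Prop the soldering guard and move the charcoal block to the firebrick

### The job

Raise the clear flap of the soldering guard by its front bar and set its prop stay so that the flap's side pin rests in the fork of the fully raised stay; the flap sinks slowly when let go, so be brisk. Then, with the flap propped, take out the charcoal block from beneath and lay it flat on top of the firebrick, roughly centred (either way round), without dropping it. Leave the flap propped, and the firebrick, tin, pliers and tape roll where they are.

Things in the scene. Friction and masses are not known exactly. Their poses are not given: they have to be found in the camera images.
- guard: Fixed soldering guard, steel base 255x260x10 mm (own x -130..125, y -105..155). Origin on the table; own +x to the hinge (away from the robot), +y to the stay (left). Hinge axis along y, 90 mm up at x=100, middle y=5, on 10 mm posts at y=-92 and 102, 95 mm high; rear wall 55 mm high at x=105..125; front and sides open. Stay pivot at x=-110, y=140, z=70.
- flap_hinge (a point): Middle of the flap's hinge axis (the axis runs along the guard's y).
- guard_flap (a joint): Flap angle, rad: 0 closed (level), grows as it rises, stop 1.47. Clear pane in an aluminium frame 182x190x8 mm, 0.42 kg +-20 %. The hinge damper (5 N m s/rad) needs about 13 N at the bar at 0.4 rad/s; let go, the flap sinks by itself, 0.01 to 0.05 rad/s in the upper range. It rests on the raised stay at about 0.91, 52 degrees to the level.
- flap_grip (a point): Middle of the flap's front bar: round steel, 12 mm thick, along the guard's y, 120 mm between its standoffs, 215 mm from the hinge axis in the flap's plane; 26 mm gap between bar and frame. Being round it can turn in the grip while the tool keeps its direction.
- flap_pin (a point): Point on the flap's side pin (10 mm thick, along the guard's y, sticking out 48 mm on the stay's side), 150 mm from the hinge axis, in the plane of the stay. It moves with the flap.
- stay_pivot (a point): Pivot of the prop stay, at the front left of the guard. The stay swings in the guard's x-z plane.
- prop_stay (a joint): Stay angle, rad: 0 folded (level, from the pivot along the guard's +x), grows as its end rises, stop at 0.87, where the pin meets the fork. Friction holds it where it is left; 3 to 5 N at the grip move it. A 10 mm steel rod, 190 mm long; the U-fork at its end is 28 mm wide, lips 14 mm, floor 176 mm from the pivot. It clears the pin up to its stop if the flap is above 1.15.
- stay_grip (a point): Grip point of the stay: on a round cranked bar, 12 mm thick, that sticks out 78 mm to the guard's +y from the stay, 75 mm from the pivot; this point lies 56 mm out from the stay. The bar is parallel to y and can turn in the grip.
- charcoal_block: Black charcoal block 55x95x26 mm, 0.11 kg +-30 %, flat on the base plate (10 mm thick) under the flap, long side roughly along the guard's x. Origin: centre of its underside; own x across (55 mm, grasp this way), y along, z up. The propped flap overhangs it at 52 degrees, so a hand must come in tilted, leaning back to the guard's open front by about 25 to 35 degrees.
- flux_tin: Bystander: flat round tin, 63 mm in diameter, 24 mm high, to the right in front. Origin at the centre of its underside.
- pliers_1: Bystander: pliers 50 x 149 x 12 mm lying to the right of the guard. Origin at the centre of its underside.
- firebrick: Pale beige firebrick 65 x 110 x 30 mm lying flat on the table to the left of the guard, behind the round turntable (257 mm wide, 41 mm high, centred 445 mm ahead and 115 mm left of the robot). Loose, 0.22 kg. Origin at the centre of its underside; own y along its length. The charcoal block goes on its top face, 30 mm up.
- tape_roll: Bystander: tan roll of tape, 66 mm across, 19 mm high, lying flat in front of the guard. Origin at the centre of its underside.

How it is judged:
On the way, in this order (a step that is already met when the one before it is completed fails the run):
1. the flap is raised high enough for the stay (above 1.15 rad) (value of joint guard_flap above 1.15 rad), for 0.1 s.
2. the stay is fully raised (over 0.82 rad) and the flap rests still in its fork (0.86 to 0.96 rad), fingers off (value of joint prop_stay above 0.82 rad and value of joint guard_flap between 0.86 and 0.96 rad and velocity of joint guard_flap above -0.004 rad/s and contact force between the fingers and anything else below 0.5 N), for 0.4 s.
3. the block is brought down onto the firebrick in the grip (within 20 mm of its top), not dropped (contact force between the fingers and charcoal_block above 0.3 N and horizontal distance between charcoal_block and firebrick below 0.035 m and height (world z) of charcoal_block between 0.025 and 0.05 m), for 0.05 s.
At the end, for the whole second after the job is handed in: The stay is fully raised (above 0.82 rad) and the flap rests in its fork (0.86 to 0.96 rad); the charcoal block lies flat (within 0.1 rad) and still on top of the firebrick, its centre within 25 mm of the brick's, released (value of joint prop_stay above 0.82 rad and value of joint guard_flap between 0.86 and 0.96 rad and horizontal distance between charcoal_block and firebrick below 0.025 m and height (world z) of charcoal_block between 0.0265 and 0.035 m and angle between charcoal_block's own z axis and vertical below 0.1 rad and linear speed of charcoal_block below 0.02 m/s); the robot touches nothing.
It fails at once if the block is moved (over 30 mm) while the stay is not raised (below 0.7 rad) or the flap is not resting on it (outside 0.8 to 1.0 rad) (distance of charcoal_block from where it was at the start of the episode above 0.03 m and (value of joint prop_stay below 0.7 rad or value of joint guard_flap below 0.8 rad or value of joint guard_flap above 1 rad)).
It fails at once if the tin is moved over 30 mm (distance of flux_tin from where it was at the start of the episode above 0.03 m).
It fails at once if the pliers are moved over 30 mm (distance of pliers_1 from where it was at the start of the episode above 0.03 m).
It fails at once if the tape roll is moved over 30 mm (distance of tape_roll from where it was at the start of the episode above 0.03 m).
It fails at once if the firebrick is moved over 30 mm (distance of firebrick from where it was at the start of the episode above 0.03 m).
It also fails if it takes over 72 s, if anything falls off the work surface, if the arm or the gripper's body presses on something with over 40 N, if the wrist force passes 120 N, or if a joint passes its speed limit or range.

### The arm

A 6-joint arm with a two-finger parallel gripper is mounted at the origin on a cart in front of the work surface, level with it; the furniture and walls round the work are solid. World frame = base frame: x ahead of the robot, y to its left, z up, the work surface at z = 0. Lengths are in m, angles in rad, forces in N, time in s.
With the tool pointing down it reaches from about 0.35 to 0.975 m from the base axis. Payload 4.9 kg.
Tool frame: the origin (TCP) lies at the very end of the fingers, on their centre line; the grasp point (between the pads) lies 19 mm behind it (ctrl.grasp_offset is the distance from the TCP to the grasp point, in m); z points along the fingers, y is the line along which they close (so a half turn about z gives the same grasp; the last joint's range is limited). The gripper opens to 85 mm and grips with 20 to 120 N. Pads are 22 mm wide; open, the fingers measure 114 mm over their backs; the gripper's body (76 mm by 85 mm) begins 54 mm behind the grasp point. The pads swing forward as they close: fully open they stand 13 mm farther back than shut.
Start: joints at [-1.331, 0.053, 1.613, -0, 1.476, -0.119], TCP at [0.219, -0.585, 0.231] pointing down, gripper open.
Joint ranges: [-3.01, 3.01], [-1.01, 2.22], [0.06, 2.58], [-1.02, 4.17], [0.09, 2.62], [-3.14, 3.14]. Speed limits (rad/s): [2.57, 2.57, 3.14, 3.14, 3.14, 3.14].

### API

Orientations are given as a rotation vector (axis times angle).
In Python, from station import ctrl, optics gives the robot as it stands.
- The arm moves only by the shell command python3 -m handwheel 'ROWS' [OPENING] [FORCE]. ROWS is JSON, a list of rows, each an object of numbers: "tx", "ty", "tz": the shift along the tool's x, y, z in mm; "roll": the turn about the tool's z in rad. A call has 1 to 12 rows; each row shifts and turns the commanded pose from where the row before left it, along the tool's axes as they then stand; what a row does not reach is not made up. A row lasts 1/12 s, in which the tool goes at most 41.7 mm and 7.16 degrees, less where a joint would pass 70% of its speed; a pose out of reach is approached as far as the arm can. A call with a gripper value outside its range is refused whole. OPENING is the finger opening in mm, from 0 to 85.4, set as the call begins (- or left out, the last holds). The fingers move at their own pace and stop on an object; FORCE is the grip in N (left out, the last holds). Time passes only in rows, so rows that do not move let the fingers close. It gives the time, the measured TCP pose, the force, the opening and the grip force at its end, in the units of the state.
- ctrl.get_obs(): the state, without advancing time (a new reading comes with each control period).
- optics.get_image(name): name is "side" or "top"; returns (picture, depth): 480x640x3 uint8, red, green, blue; 480x640 float32, m along the optical axis (not along the pixel's ray), 0 where there is no reading.
- optics.camera_params(name): a dict with "mtx" (3x3 intrinsics, pixels), "extrinsics" (4x4, takes a point from camera to world coordinates). Camera axes: x right, y down, z forward; pixel columns grow to the right and rows downward; lengths in m; the calibration is good to about 2 mm. A picture is of the moment at which its call begins. camera_params takes no time and is no camera call.
- ctrl.finish_job(): hands the job in; it is judged then, once.
The state is a dict: "t": time; "q": joint angles; "dq": joint speeds; "effort": joint torques, N m; "tool_pos": TCP position; "tool_rot": TCP orientation; "contact_force": force on the tool from outside, world axes, zero at the start; "wrist_torque": the same for the moment, N m; "opening": finger opening in m; "grip_force": force on a finger pad.
Only numpy, scipy, OpenCV 4.12 (cv2) and the standard library are available. Lean on these libraries where they do the work, as an engineer would, in place of code of your own. Each camera call takes 0.05 s, during which the arm holds its last target. There are 200 camera calls.

## Working session

There is one attempt and no reset: what is moved stays moved. The work goes in short steps, Python scripts to look and compute and a shell command to move; the robot and the scene stay as the last step left them, time stands still between calls to the robot, and variables do not carry over. Pictures are saved under pics/ and viewed, at most 10 in all, crops included, and the job is handed in when it is done.

```bash
ls; mkdir -p pics; python3 - <<'E'
from station import ctrl, optics
import cv2, numpy as np
print(ctrl.get_obs(), ctrl.grasp_offset)
for n in ("side","top"):
    im,d=optics.get_image(n); cv2.imwrite(f"pics/{n}0.png",im[:,:,::-1]); np.savez(f"pics/{n}0.npz",im=im,d=d)
    print(n,optics.camera_params(n))
E
```

```text
pics
{'t': 0.0, 'q': array([-1.33098303e+00,  5.33441672e-02,  1.61429956e+00,  9.92044461e-07,
        1.47598443e+00, -1.18990371e-01]), 'dq': array([-5.15867473e-05,  2.28996410e-03,  1.75208346e-04, -7.55390504e-04,
       -2.33151001e-03,  1.22448764e-03]), 'effort': array([ 1.37033072e-03, -3.93681979e+01, -3.70174384e+01, -1.79949925e-04,
        7.06215680e-03,  1.55248733e-05]), 'tool_pos': array([ 0.2193292 , -0.58458862,  0.23006756]), 'tool_rot': array([-3.08917277e+00, -5.60226353e-01,  1.91367806e-04]), 'contact_force': array([-0.13688414,  0.38476861,  0.03502947]), 'wrist_torque': array([-0.00347078, -0.03669165,  0.04338502]), 'grip_force': 0.0, 'opening': 0.08541236839690486} 0.0187
side {'mtx': array([[549.06927349,   0.        , 315.45240941],
       [  0.        , 549.06927349, 244.35076377],
       [  0.        ,   0.        ,   1.        ]]), 'extrinsics': array([[-0.99994599, -0.00778018,  0.00689063,  0.5186446 ],
       [-0.00970522,  0.46187067, -0.88689418,  0.74526457],
       [ 0.00371762, -0.88691316, -0.46192123,  0.57599742],
       [ 0.        ,  0.        ,  0.        ,  1.        ]])}
top {'mtx': array([[538.42301318,   0.        , 321.01196337],
       [  0.        , 538.42301318, 241.10263777],
       [  0.        ,   0.        ,   1.        ]]), 'extrinsics': array([[-0.02683649, -0.99775227,  0.06140209,  0.45472969],
       [-0.99935677,  0.02823988,  0.02210316, -0.22809064],
       [-0.02378747, -0.06076942, -0.99786835,  1.35678013],
       [ 0.        ,  0.        ,  0.        ,  1.        ]])}
```

View pics/top0.png

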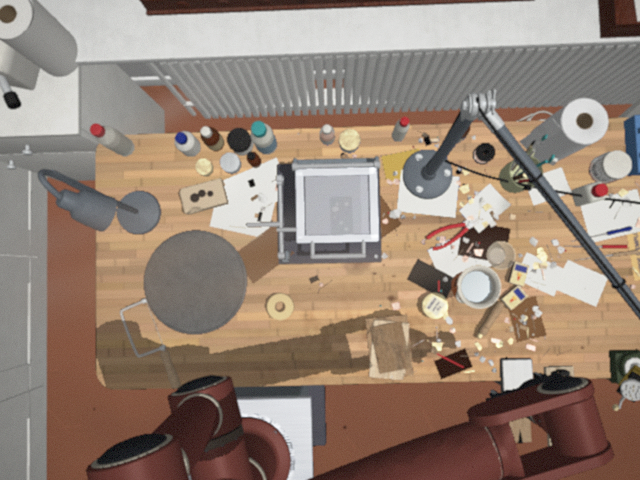

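View pics/side0.png

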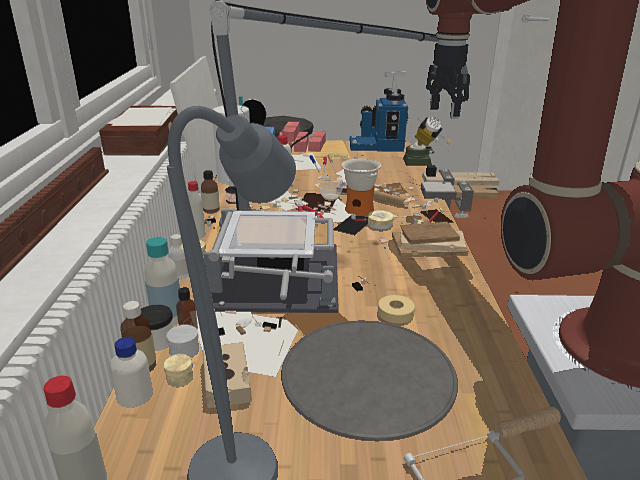

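The top view shows the guard at about (330,210), with its front bar at (337,255). The crank is at (262,224), the firebrick at (203,196) and the tape at (280,306). In the side view the stay crank is at (290,270). Next I'll zoom in and measure.

```bash
cat > h.py <<'E'
import numpy as np, cv2
from station import ctrl, optics
def cam(n):
    p=optics.camera_params(n); return p["mtx"],p["extrinsics"]
def pts(n,d):
    K,E=cam(n); v,u=np.mgrid[:480,:640]
    P=np.stack([(u-K[0,2])/K[0,0]*d,(v-K[1,2])/K[1,1]*d,d],-1)
    return P@E[:3,:3].T+E[:3,3]
def onplane(n,u,v,z):
    K,E=cam(n); r=E[:3,:3]@np.array([(u-K[0,2])/K[0,0],(v-K[1,2])/K[1,1],1]); return E[:3,3]+r*(z-E[2,3])/r[2]
def proj(n,p):
    K,E=cam(n); c=E[:3,:3].T@(np.asarray(p,float)-E[:3,3]); return (K@c/c[2])[:2]
E
python3 - <<'E'
from h import *
f=np.load("pics/top0.npz"); im,d=f["im"],f["d"]; P=pts("top",d)
cv2.imwrite("pics/crop1.png",cv2.resize(im[145:275,170:390,::-1],None,fx=3.6,fy=3.6,interpolation=cv2.INTER_CUBIC))
# height mask stats
for nm,(u0,u1,v0,v1),(z0,z1) in [("guard base",(265,400,150,275),(.004,.02)),("brick",(170,235,170,220),(.02,.04)),("bar/flap",(290,390,155,265),(.075,.12)),("crank",(240,278,210,240),(.03,.12))]:
    m=np.zeros(d.shape,bool); m[v0:v1,u0:u1]=1; m&=(d>0)&(P[...,2]>z0)&(P[...,2]<z1)
    vv,uu=np.nonzero(m); q=P[m]; 
    if len(q)==0: print(nm,0);continue
    print(nm,len(q),q.min(0).round(3),q.max(0).round(3),np.median(q,0).round(3)); print(cv2.minAreaRect((q[:,:2]*1000).astype(np.float32)))
for u,v in [(337,255),(315,243),(262,224),(250,224),(282,200),(203,196),(280,306)]: print(u,v,P[v,u].round(3))
E
```

```text
guard base 3592 [ 0.453 -0.399  0.004] [ 0.774 -0.055  0.02 ] [ 0.541 -0.162  0.009]
((612.28564453125, -226.94305419921875), (339.0740661621094, 315.4762268066406), 88.46199035644531)
brick 1218 [0.616 0.013 0.02 ] [0.723 0.151 0.04 ] [0.661 0.09  0.03 ]
((669.7882080078125, 82.11747741699219), (107.0983657836914, 138.09974670410156), 0.08946046233177185)
bar/flap 6897 [ 0.49  -0.345  0.083] [ 0.73  -0.128  0.106] [ 0.618 -0.24   0.093]
((611.3108520507812, -234.93643188476562), (210.02569580078125, 245.65110778808594), 87.26834106445312)
crank 160 [ 0.559 -0.098  0.073] [ 0.583 -0.021  0.1  ] [ 0.577 -0.061  0.081]
((577.0077514648438, -60.70391845703125), (78.15956115722656, 22.000635147094727), 79.56815338134766)
337 255 [ 0.499 -0.237  0.096]
315 243 [ 0.534 -0.183  0.005]
262 224 [ 0.578 -0.061  0.086]
250 224 [ 0.579 -0.032  0.084]
282 200 [ 0.634 -0.109  0.081]
203 196 [0.657 0.093 0.03 ]
280 306 [ 0.378 -0.091  0.001]
```

View pics/crop1.png

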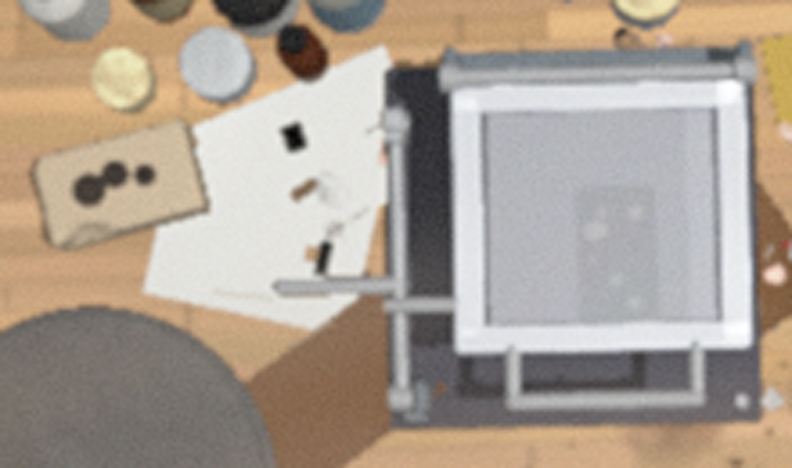

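The crop shows these pixels:
- Base corners: (393,424), (760,418), (388,68)
- Bar ends: (510,402), (700,400)
- Crank: (275,287) to (398,286)
- Brick corners: (33,165), (183,122), (208,208), (60,247)
- Block seen through the pane: (580,187) to (652,318)

```bash
python3 - <<'E'
from h import *
c=lambda x,y,z: onplane("top",170+x/3.6-.36,145+y/3.6-.36,z)
A,B,C=c(393,424,.01),c(760,418,.01),c(388,68,.01); print("base",A,B,C)
b0,b1=c(508,402,.096),c(703,400,.096);h0,h1=c(450,70,.096),c(748,66,.096)
print("bar",b0,b1,(b0+b1)/2,"hinge",h0,h1)
for n,e in (("base",A-B),("bar",b0-b1),("hinge",h0-h1)): print(n,"y-dir yaw",np.degrees(np.arctan2(-e[0],e[1])),np.linalg.norm(e))
e=C-A; print("x-dir yaw",np.degrees(np.arctan2(e[1],e[0])))
q=np.array([c(x,y,.03) for x,y in((33,165),(183,122),(208,208),(60,247))]);print("brick",q,q.mean(0),cv2.minAreaRect((q[:,:2]*1000).astype('f')))
q=np.array([c(x,y,.036) for x,y in((580,187),(655,187),(652,318),(578,318))]);print("char",q,q.mean(0),cv2.minAreaRect((q[:,:2]*1000).astype('f')))
print("stay pivot px",c(400,397,.07),"crank",c(275,287,.08),c(396,287,.08),"pin",c(388,304,.09))
# bar centre via depth
f=np.load("pics/top0.npz");P=pts("top",f["d"])
m=np.zeros(P.shape[:2],bool);m[252:261,317:360]=1;m&=P[...,2]>.088;q=P[m];print("bar pts",len(q),q.mean(0),np.polyfit(q[:,1],q[:,0],1))
f=np.load("pics/side0.npz");P=pts("side",f["d"]);print("tape z etc",P[305,397])
o=ctrl.get_obs();print(cv2.Rodrigues(o["tool_rot"])[0].round(3))
E
```

```text
base [ 0.48711282 -0.09109701  0.01      ] [ 0.48429702 -0.34594536  0.01      ] [ 0.73757764 -0.09309867  0.01      ]
bar [ 0.49730404 -0.17516049  0.096     ] [ 0.49510214 -0.30189134  0.096     ] [ 0.49620309 -0.23852592  0.096     ] hinge [ 0.71688626 -0.14257784  0.096     ] [ 0.71332441 -0.33831796  0.096     ]
base y-dir yaw -0.6330310980244988 0.2548638990189033
bar y-dir yaw -0.9953906461552131 0.126749972551851
hinge y-dir yaw -1.0424883141320471 0.19577252648299384
x-dir yaw -0.457884966398999
brick [[0.67316719 0.15329704 0.03      ]
 [0.70003784 0.04823653 0.03      ]
 [0.63946325 0.03179279 0.03      ]
 [0.61538583 0.1351014  0.03      ]] [0.65701353 0.09210694 0.03      ] ((656.3151245117188, 92.54490661621094), (62.76007843017578, 109.36365509033203), 14.34662914276123)
char [[ 0.64542987 -0.22584132  0.036     ]
 [ 0.64387382 -0.27721403  0.036     ]
 [ 0.55393953 -0.27244211  0.036     ]
 [ 0.55538665 -0.2219575   0.036     ]] [ 0.59965747 -0.24936374  0.036     ] ((599.6303100585938, -249.58578491210938), (51.39202880859375, 90.78614044189453), 87.53019714355469)
stay pivot px [ 0.50349486 -0.10226275  0.07      ] crank [ 0.57841339 -0.02178232  0.08      ] [ 0.57607711 -0.10221096  0.08      ] pin [ 0.56406951 -0.09768258  0.09      ]
bar pts 215 [ 0.49587921 -0.23874911  0.10632398] [0.02330594 0.50144348]
tape z etc [ 0.37447082 -0.10200507  0.01001377]
[[ 0.936  0.351 -0.   ]
 [ 0.351 -0.936  0.002]
 [ 0.    -0.002 -1.   ]]
```

```bash
python3 -m handwheel --help 2>&1 | head -30; python3 -c "
from station import ctrl;print(ctrl.get_obs()['t'])"
```

```text
invalid input: not JSON, or not a number
0.1
```

```bash
cat > st.py <<'E'
from h import *
o=ctrl.get_obs();R=cv2.Rodrigues(o["tool_rot"])[0]
print("t",round(o["t"],2),"pos",o["tool_pos"].round(4),"F",o["contact_force"].round(1),"open",round(o["opening"],4),"grip",round(float(o["grip_force"]),1),"q",o["q"].round(2))
print("x,y,z axes deg",R.T.round(3).tolist())
import sys
if len(sys.argv)>3:
    t=np.array([float(a) for a in sys.argv[1:4]]); print("need tx,ty,tz mm",(R.T@(t-o["tool_pos"])*1000).round(1))
E
python3 -m handwheel '[{"tx":34.6,"ty":-20.6},{"tx":34.6,"ty":-20.6},{"tx":34.6,"ty":-20.6},{"tx":34.6,"ty":-20.6},{"tx":34.6,"ty":-20.6},{"tx":34.6,"ty":-20.6},{"tx":34.6,"ty":-20.6},{"tx":34.6,"ty":-20.6},{"tx":34.6,"ty":-20.6},{"tx":34.6,"ty":-20.6},{"tx":34.6,"ty":-20.6}]' 26 60
python3 -m handwheel '[{"roll":-0.12},{"roll":-0.12},{"roll":-0.12},{"roll":-0.12},{"roll":-0.12},{"roll":-0.12},{"roll":-0.12},{"roll":-0.12},{"roll":-0.12},{"roll":-0.117}]'
python3 st.py 0.496 -0.2385 0.15
```

```text
t 0.1 pos [ 0.2193 -0.5846  0.2302] F [-0.1  0.4  0.6] open 0.085 grip 0.0 q [-1.33  0.05  1.61  0.    1.48 -0.12]
x,y,z axes deg [[0.936, 0.351, 0.0], [0.351, -0.936, -0.002], [-0.0, 0.002, -1.0]]
need tx,ty,tz mm [ 380.6 -226.8   80.7]$[0]: bad value
$[0]: bad value
```

```bash
python3 -m handwheel '[{"tx":34.6,"ty":-20.6,"tz":0,"roll":0},{"tx":34.6,"ty":-20.6,"tz":0,"roll":0},{"tx":34.6,"ty":-20.6,"tz":0,"roll":0},{"tx":34.6,"ty":-20.6,"tz":0,"roll":0},{"tx":34.6,"ty":-20.6,"tz":0,"roll":0}]' 26 60
python3 st.py 0.496 -0.2385 0.2
```

```text
t: 0.52
tool_pos: [0.3459, -0.4262, 0.2307]
tool_rot: [-3.091, -0.559, 0.0]
contact_force: [1.1, -0.3, 1.4]
opening: 0.027
grip_force: 0.0
t 0.52 pos [ 0.3459 -0.4262  0.2307] F [ 1.1 -0.3  1.4] open 0.027 grip 0.0 q [-1.02 -0.13  1.79  0.    1.48  0.19]
x,y,z axes deg [[0.937, 0.35, -0.0], [0.35, -0.937, -0.001], [-0.0, 0.001, -1.0]]
need tx,ty,tz mm [ 206.4 -123.2   30.8]
```

All four keys are required. Continuing.

```bash
python3 -m handwheel '[{"tx":34.4,"ty":-20.5,"tz":0,"roll":0},{"tx":34.4,"ty":-20.5,"tz":0,"roll":0},{"tx":34.4,"ty":-20.5,"tz":0,"roll":0},{"tx":34.4,"ty":-20.5,"tz":0,"roll":0},{"tx":34.4,"ty":-20.5,"tz":0,"roll":0},{"tx":34.4,"ty":-20.5,"tz":0,"roll":0}]' >/dev/null
python3 -m handwheel '[{"tx":0,"ty":0,"tz":5,"roll":-0.12},{"tx":0,"ty":0,"tz":5,"roll":-0.12},{"tx":0,"ty":0,"tz":5,"roll":-0.12},{"tx":0,"ty":0,"tz":5,"roll":-0.12},{"tx":0,"ty":0,"tz":5,"roll":-0.12},{"tx":0,"ty":0,"tz":5,"roll":-0.12},{"tx":0,"ty":0,"tz":5,"roll":-0.12},{"tx":0,"ty":0,"tz":5,"roll":-0.12},{"tx":0,"ty":0,"tz":5,"roll":-0.12},{"tx":0,"ty":0,"tz":5,"roll":-0.117}]' >/dev/null
python3 st.py 0.496 -0.2385 0.076
```

```text
t 1.85 pos [ 0.495  -0.2401  0.1804] F [ 0.2 -0.3 -0.1] open 0.0263 grip 0.0 q [-0.59 -0.09  1.84  0.    1.39 -0.58]
x,y,z axes deg [[0.009, 1.0, 0.001], [1.0, -0.009, -0.001], [-0.001, 0.001, -1.0]]
need tx,ty,tz mm [  1.6   1.1 104.4]
```

```bash
python3 -m handwheel '[{"tx":0,"ty":1,"tz":26,"roll":0},{"tx":0,"ty":0,"tz":26,"roll":0},{"tx":0,"ty":0,"tz":26,"roll":0},{"tx":0,"ty":0,"tz":26,"roll":0},{"tx":0,"ty":0,"tz":0,"roll":0},{"tx":0,"ty":0,"tz":0,"roll":0}]' 25 60
python3 -m handwheel '[{"tx":0,"ty":0,"tz":0,"roll":0},{"tx":0,"ty":0,"tz":0,"roll":0},{"tx":0,"ty":0,"tz":0,"roll":0},{"tx":0,"ty":0,"tz":0,"roll":0}]' 0 80
python3 st.py; python3 - <<'E'
import numpy as np
th=np.arange(0,1.45,.05);p=np.c_[-.215*np.cos(th),.215*np.sin(th)]*1000
for i,d in enumerate(np.diff(p,axis=0)): print(i,d.round(1),end="; ")
E
```

```text
t: 2.35
tool_pos: [0.4949, -0.2394, 0.0755]
tool_rot: [-2.235, -2.202, 0.001]
contact_force: [0.1, -0.6, 0.5]
opening: 0.0251
grip_force: 0.0
t: 2.68
tool_pos: [0.4968, -0.2409, 0.079]
tool_rot: [2.237, 2.204, -0.0]
contact_force: [-4.3, 0.0, 2.8]
opening: 0.0089
grip_force: 78.3
t 2.68 pos [ 0.4968 -0.2409  0.079 ] F [-4.3  0.   2.8] open 0.0089 grip 78.3 q [-0.59  0.02  1.91 -0.    1.21 -0.57]
x,y,z axes deg [[0.015, 1.0, -0.001], [1.0, -0.015, 0.001], [0.001, -0.001, -1.0]]
0 [ 0.3 10.7]; 1 [ 0.8 10.7]; 2 [ 1.3 10.7]; 3 [ 1.9 10.6]; 4 [ 2.4 10.5]; 5 [ 2.9 10.3]; 6 [ 3.4 10.2]; 7 [ 3.9 10. ]; 8 [4.4 9.8]; 9 [4.9 9.6]; 10 [5.4 9.3]; 11 [5.8 9. ]; 12 [6.3 8.7]; 13 [6.7 8.4]; 14 [7.1 8. ]; 15 [7.5 7.7]; 16 [7.9 7.3]; 17 [8.3 6.9]; 18 [8.6 6.5]; 19 [8.9 6. ]; 20 [9.2 5.6]; 21 [9.5 5.1]; 22 [9.7 4.6]; 23 [9.9 4.1]; 24 [10.1  3.6]; 25 [10.3  3.1]; 26 [10.4  2.6]; 27 [10.5  2.1];
```

```bash
python3 -m handwheel '[{"tx":0,"ty":0.3,"tz":-10.7,"roll":0},{"tx":0,"ty":0.8,"tz":-10.7,"roll":0},{"tx":0,"ty":1.3,"tz":-10.7,"roll":0},{"tx":0,"ty":1.9,"tz":-10.6,"roll":0},{"tx":0,"ty":2.4,"tz":-10.5,"roll":0},{"tx":0,"ty":2.9,"tz":-10.3,"roll":0}]'
python3 st.py
```

```text
t: 3.18
tool_pos: [0.5043, -0.2407, 0.1377]
tool_rot: [-2.236, -2.203, 0.005]
contact_force: [4.1, -7.1, -20.0]
opening: 0.0089
grip_force: 77.7
t 3.18 pos [ 0.5043 -0.2407  0.1377] F [  4.1  -7.1 -20. ] open 0.0089 grip 77.7 q [-0.58 -0.03  1.85 -0.    1.32 -0.56]
x,y,z axes deg [[0.015, 1.0, -0.001], [1.0, -0.015, -0.004], [-0.004, -0.001, -1.0]]
```

```bash
python3 -m handwheel '[{"tx":0,"ty":3.4,"tz":-10.2,"roll":0},{"tx":0,"ty":3.9,"tz":-10,"roll":0},{"tx":0,"ty":4.4,"tz":-9.8,"roll":0},{"tx":0,"ty":4.9,"tz":-9.6,"roll":0},{"tx":0,"ty":5.4,"tz":-9.3,"roll":0},{"tx":0,"ty":5.8,"tz":-9,"roll":0},{"tx":0,"ty":6.3,"tz":-8.7,"roll":0},{"tx":0,"ty":6.7,"tz":-8.4,"roll":0},{"tx":0,"ty":7.1,"tz":-8,"roll":0}]'
python3 st.py
```

```text
t: 3.93
tool_pos: [0.5465, -0.2412, 0.22]
tool_rot: [-2.227, -2.19, 0.021]
contact_force: [-24.6, 4.2, 0.1]
opening: 0.009
grip_force: 78.5
t 3.93 pos [ 0.5465 -0.2412  0.22  ] F [-24.6   4.2   0.1] open 0.009 grip 78.5 q [-0.54  0.01  1.68 -0.01  1.48 -0.52]
x,y,z axes deg [[0.017, 1.0, 0.003], [1.0, -0.017, -0.022], [-0.022, 0.003, -1.0]]
```

```bash
python3 -m handwheel '[{"tx":0,"ty":6.5,"tz":-8.7,"roll":0},{"tx":0,"ty":7.2,"tz":-8,"roll":0},{"tx":0,"ty":8,"tz":-7.2,"roll":0},{"tx":0,"ty":8.6,"tz":-6.5,"roll":0},{"tx":0,"ty":8.9,"tz":-6,"roll":0},{"tx":0,"ty":9.2,"tz":-5.6,"roll":0},{"tx":0,"ty":9.5,"tz":-5.1,"roll":0}]'
python3 st.py
```

```text
t: 4.52
tool_pos: [0.606, -0.2417, 0.2719]
tool_rot: [-2.23, -2.194, 0.016]
contact_force: [-23.5, 2.4, 8.8]
opening: 0.0086
grip_force: 78.4
t 4.52 pos [ 0.606  -0.2417  0.2719] F [-23.5   2.4   8.8] open 0.0086 grip 78.4 q [-0.49  0.11  1.49 -0.01  1.56 -0.47]
x,y,z axes deg [[0.016, 1.0, 0.002], [1.0, -0.016, -0.017], [-0.017, 0.003, -1.0]]
```

```bash
python3 -m handwheel '[{"tx":0,"ty":9.7,"tz":-4.6,"roll":0},{"tx":0,"ty":9.9,"tz":-4.1,"roll":0},{"tx":0,"ty":10.1,"tz":-3.6,"roll":0},{"tx":0,"ty":10.3,"tz":-3.1,"roll":0},{"tx":0,"ty":10.4,"tz":-2.6,"roll":0},{"tx":0,"ty":5.5,"tz":-1,"roll":0},{"tx":0,"ty":0,"tz":0,"roll":0},{"tx":0,"ty":0,"tz":0,"roll":0}]'
python3 st.py
```

```text
t: 5.18
tool_pos: [0.669, -0.2424, 0.2973]
tool_rot: [2.233, 2.201, 0.006]
contact_force: [-3.4, -6.4, 12.4]
opening: 0.0086
grip_force: 78.6
t 5.18 pos [ 0.669  -0.2424  0.2973] F [-3.4 -6.4 12.4] open 0.0086 grip 78.6 q [-0.45  0.22  1.32  0.    1.59 -0.44]
x,y,z axes deg [[0.014, 1.0, -0.002], [1.0, -0.014, 0.007], [0.007, -0.002, -1.0]]
```

```bash
python3 -m handwheel '[{"tx":0,"ty":0,"tz":0,"roll":0},{"tx":0,"ty":0,"tz":0,"roll":0},{"tx":0,"ty":0,"tz":-25,"roll":0},{"tx":0,"ty":0,"tz":-25,"roll":0},{"tx":32,"ty":-15,"tz":0,"roll":0},{"tx":33,"ty":-15,"tz":0,"roll":0},{"tx":33,"ty":-15,"tz":0,"roll":0},{"tx":33,"ty":-15,"tz":0,"roll":0},{"tx":33,"ty":-15,"tz":0,"roll":0},{"tx":32,"ty":-15,"tz":0,"roll":0},{"tx":0,"ty":0,"tz":30,"roll":0},{"tx":0,"ty":0,"tz":30,"roll":0}]' 32
python3 st.py 0.5785 -0.046 0.056
python3 - <<'E'
from h import *
im,d=optics.get_image("top"); P=pts("top",d); cv2.imwrite("pics/t2.png",im[:,:,::-1])
m=np.zeros(d.shape,bool); m[215:235,245:276]=1; m&=(P[...,2]>.05)&(P[...,2]<.12); print(np.median(P[m],0),m.sum())
E
```

```text
t: 6.18
tool_pos: [0.5816, -0.0439, 0.2829]
tool_rot: [2.23, 2.203, 0.007]
contact_force: [0.2, -0.0, -1.5]
opening: 0.032
grip_force: 0.0
t 6.18 pos [ 0.5816 -0.0439  0.2829] F [ 0.2 -0.  -1.5] open 0.032 grip 0.0 q [-0.2  -0.08  1.66  0.    1.55 -0.19]
x,y,z axes deg [[0.012, 1.0, -0.001], [1.0, -0.012, 0.008], [0.008, -0.001, -1.0]]
need tx,ty,tz mm [ -1.8  -4.8 226.9]
[ 0.57688291 -0.0576668   0.08149913] 146
```

```bash
python3 -m handwheel '[{"tx":-1.5,"ty":-5,"tz":38,"roll":0},{"tx":0,"ty":0,"tz":38,"roll":0},{"tx":0,"ty":0,"tz":38,"roll":0},{"tx":0,"ty":0,"tz":38,"roll":0},{"tx":0,"ty":0,"tz":38,"roll":0},{"tx":0,"ty":0,"tz":37,"roll":0},{"tx":0,"ty":0,"tz":0,"roll":0},{"tx":0,"ty":0,"tz":0,"roll":0}]' 32
python3 -m handwheel '[{"tx":0,"ty":0,"tz":0,"roll":0},{"tx":0,"ty":0,"tz":0,"roll":0},{"tx":0,"ty":0,"tz":0,"roll":0},{"tx":0,"ty":0,"tz":0,"roll":0}]' 0 60
python3 st.py
python3 - <<'E'
import numpy as np
th=np.arange(0,.881,.0725);p=np.c_[75*np.cos(th),75*np.sin(th)]
for i,d in enumerate(np.diff(p,axis=0)): print(i,d.round(1),end="; ")
E
```

```text
t: 6.9
tool_pos: [0.5739, -0.0469, 0.0512]
tool_rot: [-2.235, -2.201, 0.004]
contact_force: [0.3, 0.6, 0.7]
opening: 0.032
grip_force: 0.0
t: 7.23
tool_pos: [0.5781, -0.0477, 0.0563]
tool_rot: [2.234, 2.201, 0.005]
contact_force: [2.1, -0.4, 2.7]
opening: 0.0103
grip_force: 58.5
t 7.23 pos [ 0.5781 -0.0477  0.0563] F [ 2.1 -0.4  2.7] open 0.0103 grip 58.5 q [-0.21  0.12  1.86 -0.    1.16 -0.2 ]
x,y,z axes deg [[0.015, 1.0, -0.001], [1.0, -0.015, 0.006], [0.006, -0.002, -1.0]]
0 [-0.2  5.4]; 1 [-0.6  5.4]; 2 [-1.   5.3]; 3 [-1.4  5.3]; 4 [-1.7  5.1]; 5 [-2.1  5. ]; 6 [-2.5  4.8]; 7 [-2.8  4.7]; 8 [-3.1  4.4]; 9 [-3.5  4.2]; 10 [-3.8  3.9]; 11 [-4.   3.7];
```

```bash
python3 -m handwheel '[{"tx":0,"ty":-0.2,"tz":-5.4,"roll":0},{"tx":0,"ty":-0.6,"tz":-5.4,"roll":0},{"tx":0,"ty":-1,"tz":-5.3,"roll":0},{"tx":0,"ty":-1.4,"tz":-5.3,"roll":0},{"tx":0,"ty":-1.7,"tz":-5.1,"roll":0},{"tx":0,"ty":-2.1,"tz":-5,"roll":0},{"tx":0,"ty":-2.5,"tz":-4.8,"roll":0},{"tx":0,"ty":-2.8,"tz":-4.7,"roll":0},{"tx":0,"ty":-3.1,"tz":-4.4,"roll":0},{"tx":0,"ty":-3.5,"tz":-4.2,"roll":0},{"tx":0,"ty":-3.8,"tz":-3.9,"roll":0},{"tx":0,"ty":-3.5,"tz":-3.4,"roll":0}]'
python3 -m handwheel '[{"tx":0,"ty":0,"tz":0,"roll":0},{"tx":0,"ty":0,"tz":0,"roll":0}]'
```

```text
t: 8.23
tool_pos: [0.5516, -0.0474, 0.1118]
tool_rot: [2.234, 2.2, 0.006]
contact_force: [4.5, -2.5, -3.0]
opening: 0.01
grip_force: 58.3
t: 8.4
tool_pos: [0.5516, -0.0474, 0.1118]
tool_rot: [2.234, 2.2, 0.006]
contact_force: [5.7, -2.5, -1.6]
opening: 0.0098
grip_force: 60.3
```

```bash
python3 -m handwheel '[{"tx":0,"ty":-2,"tz":-2,"roll":0},{"tx":0,"ty":-2,"tz":-2,"roll":0},{"tx":0,"ty":0,"tz":0,"roll":0},{"tx":0,"ty":0,"tz":0,"roll":0}]'
```

```text
t: 8.73
tool_pos: [0.5512, -0.0474, 0.1124]
tool_rot: [2.229, 2.194, 0.018]
contact_force: [31.0, -4.0, -29.4]
opening: 0.01
grip_force: 59.0
```

```bash
python3 -m handwheel '[{"tx":0,"ty":2,"tz":2,"roll":0},{"tx":0,"ty":1.5,"tz":1.5,"roll":0}]' >/dev/null
python3 -m handwheel '[{"tx":0,"ty":0,"tz":0,"roll":0},{"tx":0,"ty":0,"tz":0,"roll":0},{"tx":1,"ty":0,"tz":-25,"roll":0},{"tx":2,"ty":0,"tz":-35,"roll":0},{"tx":5,"ty":0,"tz":-40,"roll":0},{"tx":10,"ty":-10,"tz":-40,"roll":0},{"tx":10,"ty":-20,"tz":-30,"roll":0}]' 32
python3 - <<'E'
from h import *
for n in ("side","top"):
    im,d=optics.get_image(n); np.savez(f"pics/{n}3.npz",im=im,d=d)
    if n=="side": cv2.imwrite("pics/s3.png",cv2.resize(im[140:340,170:380,::-1],None,fx=2.8,fy=2.8))
E
```

```text
t: 9.48
tool_pos: [0.5202, -0.0183, 0.2837]
tool_rot: [2.237, 2.202, 0.004]
contact_force: [-0.4, -0.0, 0.3]
opening: 0.032
grip_force: 0.0
```

View pics/s3.png

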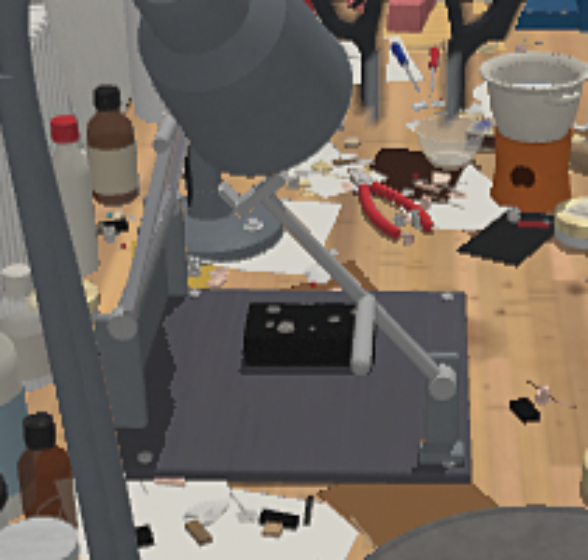

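```bash
python3 - <<'E'
from h import *
f=np.load("pics/side3.npz");P=pts("side",f["d"])
print("lamp head",[P[v,u].round(3).tolist() for u,v in((250,160),(270,150),(285,165),(240,130),(215,115),(180,150),(205,350))])
f=np.load("pics/top3.npz");P=pts("top",f["d"])
print("sill",[P[v,u].round(3).tolist() for u,v in((250,30),(250,8),(300,30),(330,30))],"lamp arm",[P[v,u].round(3).tolist() for u,v in((480,102),(540,185),(455,140))])
E
```

```text
lamp head [[0.585, 0.245, 0.405], [0.567, 0.236, 0.413], [0.554, 0.218, 0.391], [0.592, 0.25, 0.436], [0.612, 0.26, 0.452], [1.078, -1.369, -0.105], [0.641, 0.275, 0.202]]
sill [[1.081, -0.032, 0.024], [1.133, -0.035, 0.034], [1.075, -0.16, 0.026], [1.074, -0.236, 0.022]] lamp arm [[0.724, -0.47, 0.501], [0.592, -0.571, 0.47], [0.706, -0.468, 0.329]]
```

The stay is up, with its fork end at crop (250,190). The block is untouched and the flap is sinking. While it sinks I'll test whether the tool leans at the reach limit, in free space.

```bash
python3 -m handwheel '[{"tx":0,"ty":36,"tz":-18,"roll":0},{"tx":0,"ty":36,"tz":-18,"roll":0},{"tx":0,"ty":36,"tz":-18,"roll":0},{"tx":0,"ty":36,"tz":-18,"roll":0},{"tx":0,"ty":36,"tz":-18,"roll":0},{"tx":0,"ty":36,"tz":-18,"roll":0},{"tx":0,"ty":36,"tz":-18,"roll":0},{"tx":0,"ty":36,"tz":-18,"roll":0},{"tx":0,"ty":36,"tz":-18,"roll":0},{"tx":0,"ty":36,"tz":-18,"roll":0},{"tx":0,"ty":36,"tz":0,"roll":0},{"tx":0,"ty":36,"tz":0,"roll":0}]' >/dev/null
python3 st.py
python3 -m handwheel '[{"tx":0,"ty":30,"tz":0,"roll":0},{"tx":0,"ty":30,"tz":0,"roll":0},{"tx":0,"ty":30,"tz":0,"roll":0}]' >/dev/null
python3 st.py
```

```text
t 10.58 pos [ 0.9182 -0.0247  0.4529] F [0.8 0.6 0.8] open 0.0323 grip 0.0 q [-0.11  0.94  0.06  0.    2.12 -0.09]
x,y,z axes deg [[0.015, 1.0, -0.0], [1.0, -0.015, 0.012], [0.012, -0.001, -1.0]]
t 10.83 pos [ 0.9481 -0.0246  0.416 ] F [-0.1  0.   0.6] open 0.0315 grip 0.0 q [-0.11  0.99  0.06  0.    2.05 -0.09]
x,y,z axes deg [[0.015, 1.0, -0.0], [0.999, -0.015, 0.049], [0.049, -0.001, -0.999]]
```

```bash
python3 -m handwheel '[{"tx":0,"ty":29,"tz":-29,"roll":0},{"tx":0,"ty":29,"tz":-29,"roll":0},{"tx":0,"ty":29,"tz":-29,"roll":0},{"tx":0,"ty":29,"tz":-29,"roll":0}]' >/dev/null
python3 st.py
python3 -m handwheel '[{"tx":0,"ty":41,"tz":0,"roll":0},{"tx":0,"ty":41,"tz":0,"roll":0},{"tx":0,"ty":41,"tz":0,"roll":0},{"tx":0,"ty":41,"tz":0,"roll":0}]' >/dev/null
python3 st.py
```

```text
t 11.17 pos [ 0.9375 -0.0229  0.4905] F [-0.3 -0.1  0.6] open 0.032 grip 0.0 q [-0.11  0.91  0.05  0.01  2.03 -0.09]
x,y,z axes deg [[0.015, 1.0, -0.002], [0.989, -0.015, 0.148], [0.148, -0.004, -0.989]]
t 11.5 pos [ 0.9852 -0.0226  0.4552] F [-0.8 -0.5  0.1] open 0.0317 grip 0.0 q [-0.1   0.96  0.06  0.02  1.89 -0.08]
x,y,z axes deg [[0.015, 1.0, -0.003], [0.971, -0.014, 0.238], [0.238, -0.006, -0.971]]
```

```bash
python3 -m handwheel '[{"tx":0,"ty":24,"tz":-24,"roll":0},{"tx":0,"ty":24,"tz":-24,"roll":0},{"tx":0,"ty":24,"tz":-24,"roll":0},{"tx":0,"ty":24,"tz":-24,"roll":0},{"tx":0,"ty":24,"tz":-24,"roll":0}]' >/dev/null
python3 st.py
python3 -c "
from station import ctrl;print(ctrl.get_obs()['q'][2])"
```

```text
t 11.92 pos [ 0.9624 -0.0211  0.54  ] F [ 0.1 -0.5  0.2] open 0.032 grip 0.0 q [-0.11  0.87  0.05  0.03  1.89 -0.08]
x,y,z axes deg [[0.015, 1.0, -0.003], [0.947, -0.014, 0.321], [0.321, -0.008, -0.947]]
0.05499552249431038
```

```bash
python3 -m handwheel '[{"tx":0,"ty":32,"tz":-10,"roll":0},{"tx":0,"ty":32,"tz":-10,"roll":0},{"tx":0,"ty":32,"tz":-10,"roll":0},{"tx":0,"ty":32,"tz":-10,"roll":0},{"tx":0,"ty":32,"tz":-10,"roll":0},{"tx":0,"ty":32,"tz":-10,"roll":0}]' >/dev/null
python3 st.py
python3 -c "
from station import ctrl;print(ctrl.get_obs()['q'][2])"
```

```text
t 12.42 pos [ 0.9826 -0.0204  0.5669] F [ 0.4  0.1 -0.2] open 0.0322 grip 0.0 q [-0.11  0.85  0.05  0.04  1.79 -0.08]
x,y,z axes deg [[0.016, 1.0, -0.004], [0.904, -0.013, 0.428], [0.428, -0.01, -0.904]]
0.05499096425617638
```

```bash
python3 -m handwheel '[{"tx":0,"ty":32,"tz":-8,"roll":0},{"tx":0,"ty":32,"tz":-8,"roll":0},{"tx":0,"ty":32,"tz":-8,"roll":0},{"tx":0,"ty":32,"tz":-8,"roll":0}]' >/dev/null
python3 st.py 0.42 -0.25 0.36
python3 - <<'E'
from h import *
im,d=optics.get_image("side"); cv2.imwrite("pics/s4.png",cv2.resize(im[140:340,170:380,::-1],None,fx=2.8,fy=2.8))
E
```

```text
t 12.75 pos [ 0.9921 -0.0198  0.5924] F [1.1 0.2 0. ] open 0.0318 grip 0.0 q [-0.11  0.83  0.06  0.04  1.73 -0.07]
x,y,z axes deg [[0.016, 1.0, -0.004], [0.867, -0.012, 0.499], [0.499, -0.011, -0.867]]
need tx,ty,tz mm [-238.3 -609.   -81.4]
```

View pics/s4.png

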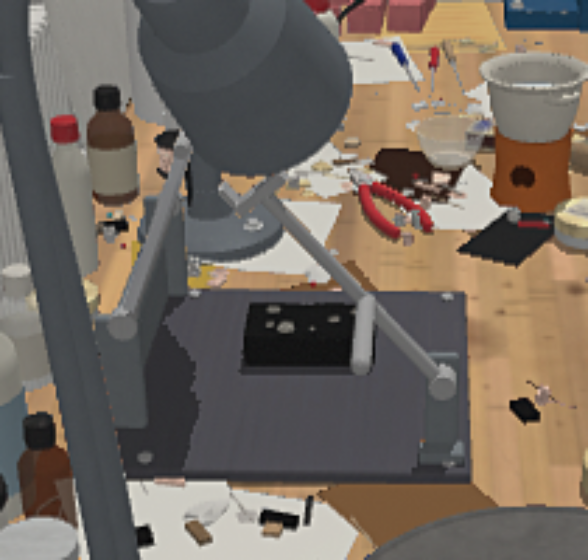

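```bash
python3 -m handwheel '[{"tx":0,"ty":-34,"tz":-19,"roll":0},{"tx":0,"ty":-34,"tz":-19,"roll":0},{"tx":0,"ty":-34,"tz":-19,"roll":0},{"tx":0,"ty":-34,"tz":-19,"roll":0},{"tx":0,"ty":-34,"tz":-19,"roll":0},{"tx":0,"ty":-34,"tz":-19,"roll":0},{"tx":0,"ty":-34,"tz":-19,"roll":0},{"tx":0,"ty":-34,"tz":-19,"roll":0},{"tx":0,"ty":-34,"tz":-19,"roll":0},{"tx":0,"ty":-34,"tz":-19,"roll":0},{"tx":0,"ty":-34,"tz":-19,"roll":0},{"tx":0,"ty":-34,"tz":-19,"roll":0}]' 80 >/dev/null
python3 st.py
python3 -m handwheel '[{"tx":0,"ty":0,"tz":0,"roll":0.121},{"tx":0,"ty":0,"tz":0,"roll":0.121},{"tx":0,"ty":0,"tz":0,"roll":0.121},{"tx":0,"ty":0,"tz":0,"roll":0.121},{"tx":0,"ty":0,"tz":0,"roll":0.121},{"tx":0,"ty":0,"tz":0,"roll":0.121},{"tx":0,"ty":0,"tz":0,"roll":0.121},{"tx":0,"ty":0,"tz":0,"roll":0.121},{"tx":0,"ty":0,"tz":0,"roll":0.121},{"tx":0,"ty":0,"tz":0,"roll":0.121},{"tx":0,"ty":0,"tz":0,"roll":0.121},{"tx":0,"ty":0,"tz":0,"roll":0.121}]' >/dev/null
python3 -m handwheel '[{"tx":0,"ty":0,"tz":0,"roll":0.121}]'>/dev/null
python3 st.py 0.42 -0.25 0.3
```

```text
t 13.8 pos [ 0.5547 -0.0131  0.591 ] F [ 0.8 -0.7  0.6] open 0.08 grip 0.0 q [-0.2  -0.42  1.49  0.09  1.55 -0.17]
x,y,z axes deg [[0.016, 1.0, -0.004], [0.867, -0.011, 0.498], [0.498, -0.011, -0.867]]
t 14.88 pos [ 0.5567 -0.0133  0.5913] F [-0.1  0.7  0.5] open 0.0797 grip 0.0 q [-0.2  -0.41  1.49  0.09  1.55  1.41]
x,y,z axes deg [[0.867, -0.02, 0.498], [-0.023, -1.0, 0.0], [0.498, -0.011, -0.867]]
need tx,ty,tz mm [-258.9  239.7  187.2]
```

```bash
python3 -m handwheel '[{"tx":-22,"ty":21.4,"tz":20,"roll":0},{"tx":-22,"ty":21.4,"tz":20,"roll":0},{"tx":-22,"ty":21.4,"tz":20,"roll":0},{"tx":-22,"ty":21.4,"tz":20,"roll":0},{"tx":-22,"ty":21.4,"tz":20,"roll":0},{"tx":-22,"ty":21.4,"tz":20,"roll":0},{"tx":-22,"ty":21.4,"tz":20,"roll":0},{"tx":-22,"ty":21.4,"tz":20,"roll":0},{"tx":-22,"ty":21.4,"tz":20,"roll":0},{"tx":-22,"ty":21.4,"tz":20,"roll":0},{"tx":-22,"ty":21.4,"tz":20,"roll":0},{"tx":0,"ty":0,"tz":0,"roll":0}]' >/dev/null
cat > flap.py <<'E'
from h import *
# flap angle from depth points of the left frame edge / pane frame in the top view
im,d=optics.get_image("top"); P=pts("top",d)
G=np.array([.611,-.2446]); a=np.radians(-.9); c,s=np.cos(a),np.sin(a)
L=(P[...,:2]-G)@np.array([[c,-s],[s,c]]); z=P[...,2]
r=np.hypot(.1-L[...,0],z-.09); th=np.arctan2(z-.09,.1-L[...,0])
m=(d>0)&(L[...,1]>-.085)&(L[...,1]<.095)&(r>.1)&(r<.19)&(th>.6)&(th<1.6)
print("t",ctrl.get_obs()["t"],m.sum(),"flap",np.percentile(th[m],[5,25,50,75,95]).round(3) if m.any() else None)
cv2.imwrite("pics/flap.png",im[:,:,::-1])
E
python3 flap.py; python3 st.py
```

```text
t 15.9333 1147 flap [1.1   1.121 1.128 1.133 1.142]
t 15.93 pos [ 0.4503 -0.2483  0.276 ] F [ 0.4 -0.3 -0.6] open 0.0798 grip 0.0 q [-0.85 -0.55  2.1   0.4   1.25  0.68]
x,y,z axes deg [[0.87, -0.019, 0.493], [-0.021, -1.0, -0.002], [0.493, -0.009, -0.87]]
```

```bash
for i in 1 2 3; do python3 -m handwheel '[{"tx":0,"ty":0,"tz":0,"roll":0},{"tx":0,"ty":0,"tz":0,"roll":0},{"tx":0,"ty":0,"tz":0,"roll":0},{"tx":0,"ty":0,"tz":0,"roll":0},{"tx":0,"ty":0,"tz":0,"roll":0},{"tx":0,"ty":0,"tz":0,"roll":0},{"tx":0,"ty":0,"tz":0,"roll":0},{"tx":0,"ty":0,"tz":0,"roll":0},{"tx":0,"ty":0,"tz":0,"roll":0},{"tx":0,"ty":0,"tz":0,"roll":0},{"tx":0,"ty":0,"tz":0,"roll":0},{"tx":0,"ty":0,"tz":0,"roll":0}]' >/dev/null; done; python3 flap.py
```

```text
t 18.9833 1519 flap [0.984 0.999 1.006 1.013 1.023]
```

```bash
for i in 1 2 3; do python3 -m handwheel '[{"tx":0,"ty":0,"tz":0,"roll":0},{"tx":0,"ty":0,"tz":0,"roll":0},{"tx":0,"ty":0,"tz":0,"roll":0},{"tx":0,"ty":0,"tz":0,"roll":0},{"tx":0,"ty":0,"tz":0,"roll":0},{"tx":0,"ty":0,"tz":0,"roll":0},{"tx":0,"ty":0,"tz":0,"roll":0},{"tx":0,"ty":0,"tz":0,"roll":0},{"tx":0,"ty":0,"tz":0,"roll":0},{"tx":0,"ty":0,"tz":0,"roll":0},{"tx":0,"ty":0,"tz":0,"roll":0},{"tx":0,"ty":0,"tz":0,"roll":0}]' >/dev/null; done; python3 flap.py
python3 -m handwheel '[{"tx":0,"ty":0,"tz":0,"roll":0},{"tx":0,"ty":0,"tz":0,"roll":0},{"tx":0,"ty":0,"tz":0,"roll":0},{"tx":0,"ty":0,"tz":0,"roll":0},{"tx":0,"ty":0,"tz":0,"roll":0},{"tx":0,"ty":0,"tz":0,"roll":0},{"tx":0,"ty":0,"tz":0,"roll":0},{"tx":0,"ty":0,"tz":0,"roll":0},{"tx":0,"ty":0,"tz":0,"roll":0},{"tx":0,"ty":0,"tz":0,"roll":0},{"tx":0,"ty":0,"tz":0,"roll":0},{"tx":0,"ty":0,"tz":0,"roll":0}]' >/dev/null;python3 flap.py; python3 st.py 0.598 -0.2494 0.017
```

```text
t 22.0333 1754 flap [0.906 0.919 0.926 0.933 0.944]
t 23.0833 1742 flap [0.904 0.918 0.926 0.933 0.945]
t 23.08 pos [ 0.4522 -0.2479  0.2801] F [ 0.2 -0.4  0.2] open 0.08 grip 0.0 q [-0.85 -0.55  2.09  0.4   1.25  0.68]
x,y,z axes deg [[0.868, -0.014, 0.497], [-0.018, -1.0, 0.003], [0.497, -0.011, -0.868]]
need tx,ty,tz mm [ -4.3  -1.8 300.8]
```

```bash
python3 -m handwheel '[{"tx":-0.5,"ty":0,"tz":38,"roll":0},{"tx":-0.5,"ty":0,"tz":38,"roll":0},{"tx":-0.5,"ty":0,"tz":38,"roll":0},{"tx":-0.5,"ty":0,"tz":38,"roll":0},{"tx":-0.5,"ty":0,"tz":38,"roll":0}]' >/dev/null; python3 st.py 0.598 -0.2494 0.017
python3 - <<'E'
from h import *
im,d=optics.get_image("side"); P=pts("side",d); cv2.imwrite("pics/s5.png",cv2.resize(im[200:320,200:360,::-1],None,fx=4,fy=4))
m=(d>0)&(im.max(2)<45)&(abs(P[...,0]-.6)<.07)&(abs(P[...,1]+.25)<.06)&(P[...,2]>.03)&(P[...,2]<.042)
q=P[m];print(len(q),cv2.minAreaRect((q[:,:2]*1000).astype('f')),np.median(q,0),np.percentile(q,[2,98],axis=0))
E
```

```text
t 23.5 pos [ 0.5453 -0.2499  0.1128] F [ 0.8 -0.  -0.3] open 0.0802 grip 0.0 q [-0.7  -0.16  2.09  0.43  0.84  0.65]
x,y,z axes deg [[0.867, -0.014, 0.498], [-0.018, -1.0, 0.004], [0.498, -0.012, -0.867]]
need tx,ty,tz mm [ -2.   -1.8 109.3]
498 ((598.6068725585938, -246.7940673828125), (59.16557693481445, 95.22615814208984), 88.9620590209961) [ 0.60410097 -0.23996207  0.03585216] [[ 0.56770105 -0.27369351  0.03090679]
 [ 0.64386483 -0.21966282  0.03848261]]
```

View pics/s5.png

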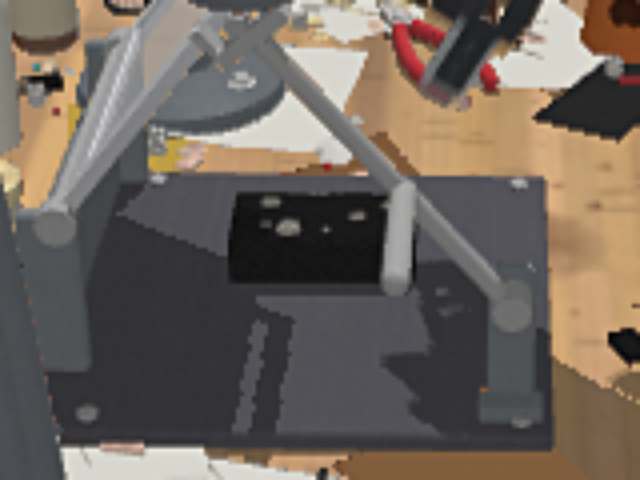

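The pin sits in the fork at crop (210,45), and the block is at (320,240), centred near (0.599, -0.248). I'll go in now.

```bash
python3 -m handwheel '[{"tx":-1,"ty":-1,"tz":30,"roll":0},{"tx":-1,"ty":-1,"tz":30,"roll":0},{"tx":0,"ty":0,"tz":25,"roll":0},{"tx":0,"ty":0,"tz":15,"roll":0},{"tx":0,"ty":0,"tz":8,"roll":0},{"tx":0,"ty":0,"tz":0,"roll":0}]' 80; python3 st.py 0.598 -0.2485 0.017
```

```text
t: 24.05
tool_pos: [0.596, -0.2485, 0.0175]
tool_rot: [3.032, -0.026, 0.803]
contact_force: [-0.3, 0.9, 0.2]
opening: 0.0801
grip_force: 0.0
t 24.05 pos [ 0.596  -0.2485  0.0175] F [-0.3  0.9  0.2] open 0.0801 grip 0.0 q [-0.64  0.11  2.02  0.5   0.64  0.61]
x,y,z axes deg [[0.869, -0.014, 0.495], [-0.017, -1.0, 0.001], [0.495, -0.009, -0.869]]
need tx,ty,tz mm [ 1.5 -0.   1.4]
```

```bash
python3 -m handwheel '[{"tx":0,"ty":0,"tz":0,"roll":0},{"tx":0,"ty":0,"tz":0,"roll":0},{"tx":0,"ty":0,"tz":0,"roll":0},{"tx":0,"ty":0,"tz":0,"roll":0},{"tx":0,"ty":0,"tz":0,"roll":0},{"tx":0,"ty":0,"tz":0,"roll":0}]' 30 35; python3 st.py
```

```text
t: 24.55
tool_pos: [0.5971, -0.25, 0.0213]
tool_rot: [3.026, -0.025, 0.809]
contact_force: [-5.6, 0.8, 7.1]
opening: 0.0542
grip_force: 38.2
t 24.55 pos [ 0.5971 -0.25    0.0213] F [-5.6  0.8  7.1] open 0.0542 grip 38.2 q [-0.64  0.1   2.02  0.5   0.64  0.61]
x,y,z axes deg [[0.866, -0.013, 0.499], [-0.018, -1.0, 0.004], [0.499, -0.013, -0.867]]
```

```bash
python3 -m handwheel '[{"tx":4,"ty":0,"tz":-7,"roll":0},{"tx":4,"ty":0,"tz":-7,"roll":0},{"tx":2.5,"ty":0,"tz":-4,"roll":0},{"tx":-9,"ty":0,"tz":-15,"roll":0},{"tx":-17.7,"ty":0,"tz":-29.4,"roll":0},{"tx":-17.7,"ty":0,"tz":-29.4,"roll":0},{"tx":-17.7,"ty":0,"tz":-29.4,"roll":0},{"tx":-17.7,"ty":0,"tz":-29.4,"roll":0},{"tx":-17.7,"ty":0,"tz":-29.4,"roll":0},{"tx":-9,"ty":0,"tz":-15,"roll":0},{"tx":0,"ty":0,"tz":0,"roll":0}]'
python3 st.py; python3 flap.py
python3 - <<'E'
from h import *
for f in("top0","side0"):
    f_=np.load(f"pics/{f}.npz");P=pts(f[:-1],f_["d"])
    m=(f_["d"]>0)&(P[...,2]>.25)&(P[...,2]<.7)&(P[...,0]>.42)&(P[...,0]<.8)&(P[...,1]>.0)&(P[...,1]<.45)
    q=P[m]
    for z in np.arange(.25,.6,.05):
        k=q[(q[:,2]>z)&(q[:,2]<z+.05)]
        if len(k)>5: print(f,z.round(2),len(k),np.percentile(k[:,:2],[2,98],axis=0).round(3).tolist())
E
```

```text
t: 25.47
tool_pos: [0.4152, -0.247, 0.1437]
tool_rot: [3.022, -0.027, 0.809]
contact_force: [0.0, -0.8, -1.1]
opening: 0.0543
grip_force: 37.6
t 25.47 pos [ 0.4152 -0.247   0.1437] F [ 0.  -0.8 -1.1] open 0.0543 grip 37.6 q [-0.92 -0.54  2.31  0.46  1.06  0.5 ]
x,y,z axes deg [[0.866, -0.014, 0.5], [-0.02, -1.0, 0.008], [0.5, -0.017, -0.866]]
t 25.5167 1739 flap [0.904 0.919 0.926 0.933 0.944]
top0 0.25 41 [[0.636, 0.262], [0.646, 0.267]]
top0 0.3 104 [[0.634, 0.262], [0.65, 0.271]]
top0 0.35 433 [[0.546, 0.165], [0.65, 0.272]]
top0 0.4 1561 [[0.556, 0.175], [0.648, 0.27]]
top0 0.45 153 [[0.609, 0.248], [0.645, 0.273]]
side0 0.25 763 [[0.63, 0.268], [0.647, 0.279]]
side0 0.3 812 [[0.633, 0.269], [0.651, 0.28]]
side0 0.35 3027 [[0.547, 0.202], [0.652, 0.281]]
side0 0.4 3452 [[0.559, 0.213], [0.652, 0.281]]
side0 0.45 499 [[0.61, 0.256], [0.644, 0.278]]
```

```bash
python3 -m handwheel '[{"tx":0,"ty":-15,"tz":0,"roll":0},{"tx":0,"ty":-30,"tz":0,"roll":0},{"tx":0,"ty":-35,"tz":0,"roll":0},{"tx":0,"ty":-35,"tz":0,"roll":0},{"tx":0,"ty":-35,"tz":0,"roll":0},{"tx":0,"ty":-35,"tz":0,"roll":0},{"tx":0,"ty":-35,"tz":0,"roll":0},{"tx":0,"ty":-35,"tz":0,"roll":0},{"tx":0,"ty":-35,"tz":0,"roll":0},{"tx":0,"ty":-30,"tz":0,"roll":0},{"tx":0,"ty":-18,"tz":0,"roll":0},{"tx":0,"ty":0,"tz":0,"roll":0}]'
python3 st.py 0.655 0.092 0.11
python3 - <<'E'
from h import *
im,d=optics.get_image("side");P=pts("side",d);u,v=proj("side",[.42,.09,.14]).astype(int);print(u,v)
cv2.imwrite("pics/s6.png",cv2.resize(im[max(v-110,0):v+110,max(u-140,0):u+140,::-1],None,fx=2.7,fy=2.7))
E
```

```text
t: 26.52
tool_pos: [0.4215, 0.0966, 0.139]
tool_rot: [3.033, -0.014, 0.804]
contact_force: [0.0, -0.1, -1.8]
opening: 0.0542
grip_force: 37.7
t 26.52 pos [0.4215 0.0966 0.139 ] F [ 0.  -0.1 -1.8] open 0.0542 grip 37.7 q [ 0.08 -0.81  2.47 -0.06  0.96  1.68]
x,y,z axes deg [[0.869, -0.008, 0.495], [-0.01, -1.0, 0.002], [0.495, -0.006, -0.869]]
need tx,ty,tz mm [188.5   2.3 140.8]
388 303
```

View pics/s6.png

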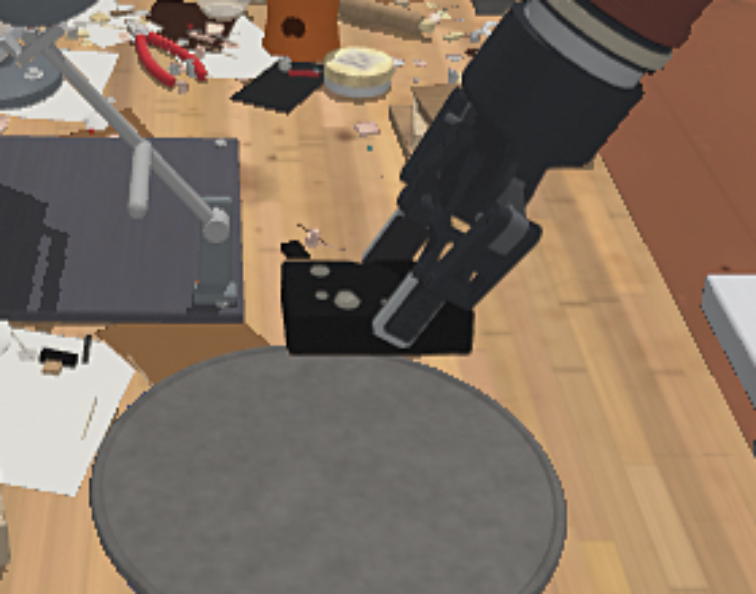

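The block hangs level in the grip, with its bottom edge running from (290,353) to (470,352) in the crop. Moving it over the brick.

```bash
python3 -m handwheel '[{"tx":14,"ty":1,"tz":10,"roll":0},{"tx":25,"ty":1,"tz":19,"roll":0},{"tx":25,"ty":0,"tz":19,"roll":0},{"tx":25,"ty":0,"tz":19,"roll":0},{"tx":25,"ty":0,"tz":19,"roll":0},{"tx":25,"ty":0,"tz":19,"roll":0},{"tx":25,"ty":0,"tz":19,"roll":0},{"tx":22,"ty":0,"tz":15,"roll":0},{"tx":0,"ty":0,"tz":0,"roll":0},{"tx":0,"ty":0,"tz":0,"roll":0}]'
python3 st.py 0.653 0.092 0.046
python3 - <<'E'
from h import *
im,d=optics.get_image("side");P=pts("side",d)
m=(d>0)&(im.max(2)<40)&(abs(P[...,0]-.655)<.06)&(abs(P[...,1]-.092)<.045)&(P[...,2]>.09)&(P[...,2]<.135)
q=P[m];print(len(q),cv2.minAreaRect((q[:,:2]*1000).astype('f')),np.percentile(q,[2,98],axis=0))
cv2.imwrite("pics/s7.png",cv2.resize(im[240:420,140:340,::-1],None,fx=3,fy=3))
E
```

```text
t: 27.4
tool_pos: [0.6533, 0.0845, 0.1102]
tool_rot: [3.029, -0.029, 0.802]
contact_force: [0.2, 0.1, -2.2]
opening: 0.0541
grip_force: 37.7
t 27.4 pos [0.6533 0.0845 0.1102] F [ 0.2  0.1 -2.2] open 0.0541 grip 37.7 q [ 0.03 -0.04  1.98 -0.04  0.68  1.64]
x,y,z axes deg [[0.869, -0.016, 0.495], [-0.02, -1.0, 0.003], [0.495, -0.012, -0.869]]
need tx,ty,tz mm [-32.2  -7.7  55.5]
956 ((654.4261474609375, 90.90682983398438), (72.55844116210938, 94.44418334960938), 89.98764038085938) [[0.60751361 0.05881466 0.1026931 ]
 [0.70002071 0.12373226 0.12790633]]
```

View pics/s7.png

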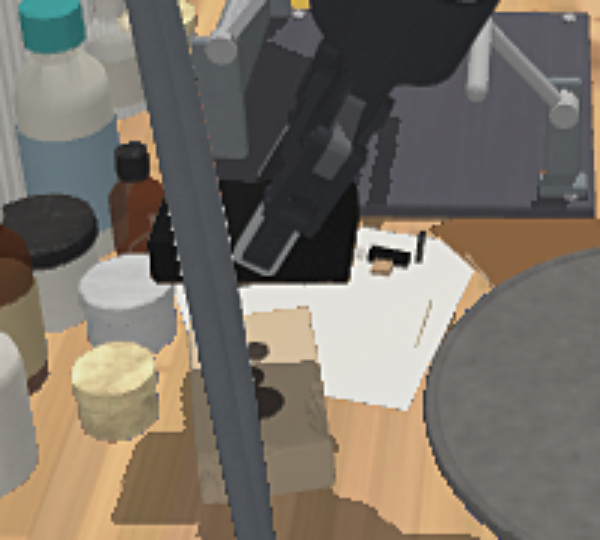

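The block is level, centred at about (0.654, 0.085), above and slightly short of the brick in y. Lowering it with that correction.

```bash
python3 -m handwheel '[{"tx":-5,"ty":-2,"tz":9,"roll":0},{"tx":-6,"ty":-2,"tz":11,"roll":0},{"tx":-6,"ty":-2,"tz":11,"roll":0},{"tx":-6,"ty":-2,"tz":11,"roll":0},{"tx":-5,"ty":0,"tz":9,"roll":0},{"tx":-3,"ty":0,"tz":5,"roll":0},{"tx":0,"ty":0,"tz":0,"roll":0},{"tx":0,"ty":0,"tz":0,"roll":0}]'
python3 st.py 0.6545 0.0925 0.041
```

```text
t: 28.12
tool_pos: [0.6534, 0.094, 0.047]
tool_rot: [3.029, -0.025, 0.805]
contact_force: [0.0, -0.2, -0.2]
opening: 0.0544
grip_force: 37.7
t 28.12 pos [0.6534 0.094  0.047 ] F [ 0.  -0.2 -0.2] open 0.0544 grip 37.7 q [ 0.04  0.06  2.   -0.06  0.56  1.68]
x,y,z axes deg [[0.868, -0.014, 0.496], [-0.018, -1.0, 0.003], [0.496, -0.011, -0.868]]
need tx,ty,tz mm [-2.   1.5  5.7]
```

```bash
python3 -m handwheel '[{"tx":-1,"ty":0,"tz":1.7,"roll":0},{"tx":-1,"ty":0,"tz":1.7,"roll":0},{"tx":0,"ty":0,"tz":0,"roll":0},{"tx":0,"ty":0,"tz":0,"roll":0}]'
python3 -m handwheel '[{"tx":-1,"ty":0,"tz":1.7,"roll":0},{"tx":0,"ty":0,"tz":0,"roll":0},{"tx":0,"ty":0,"tz":0,"roll":0}]'
```

```text
t: 28.45
tool_pos: [0.6539, 0.0939, 0.0441]
tool_rot: [3.028, -0.026, 0.807]
contact_force: [0.8, 0.3, -1.4]
opening: 0.0542
grip_force: 37.7
t: 28.7
tool_pos: [0.6536, 0.0939, 0.0417]
tool_rot: [3.029, -0.026, 0.806]
contact_force: [0.1, 0.8, -1.3]
opening: 0.0543
grip_force: 37.7
```

```bash
python3 -m handwheel '[{"tx":-0.5,"ty":0,"tz":0.9,"roll":0},{"tx":-0.5,"ty":0,"tz":0.9,"roll":0},{"tx":0,"ty":0,"tz":0,"roll":0},{"tx":0,"ty":0,"tz":0,"roll":0}]' | egrep 'pos|force'
python3 -m handwheel '[{"tx":-0.5,"ty":0,"tz":0.9,"roll":0},{"tx":0,"ty":0,"tz":0,"roll":0},{"tx":0,"ty":0,"tz":0,"roll":0}]'| egrep 'pos|force'
```

```text
tool_pos: [0.6551, 0.094, 0.0417]
contact_force: [-2.9, 0.1, 5.4]
grip_force: 38.3
tool_pos: [0.6558, 0.094, 0.0417]
contact_force: [-4.0, -0.1, 8.4]
grip_force: 38.7
```

```bash
python3 -m handwheel '[{"tx":0.5,"ty":0,"tz":-0.9,"roll":0},{"tx":0,"ty":0,"tz":0,"roll":0}]' | grep force
python3 -m handwheel '[{"tx":0,"ty":0,"tz":0,"roll":0},{"tx":0,"ty":0,"tz":0,"roll":0},{"tx":0,"ty":0,"tz":0,"roll":0},{"tx":0,"ty":0,"tz":0,"roll":0},{"tx":0,"ty":0,"tz":-10,"roll":0},{"tx":0,"ty":0,"tz":-25,"roll":0},{"tx":0,"ty":0,"tz":-35,"roll":0},{"tx":-15,"ty":0,"tz":-35,"roll":0},{"tx":-15,"ty":0,"tz":-35,"roll":0},{"tx":-15,"ty":0,"tz":-20,"roll":0},{"tx":0,"ty":0,"tz":0,"roll":0},{"tx":0,"ty":0,"tz":0,"roll":0}]' 78
python3 flap.py
python3 - <<'E'
from h import *
im,d=optics.get_image("side");cv2.imwrite("pics/s8.png",cv2.resize(im[190:430,140:440,::-1],None,fx=2.4,fy=2.4))
im,d=optics.get_image("top");P=pts("top",d)
m=(d>0)&(im.max(2)<60)&(abs(P[...,0]-.655)<.07)&(abs(P[...,1]-.092)<.06)&(P[...,2]>.045)&(P[...,2]<.07)
q=P[m];print(len(q),cv2.minAreaRect((q[:,:2]*1000).astype('f')),np.median(q,0))
A=np.c_[q[:,:2],np.ones(len(q))];print("slope",np.linalg.lstsq(A,q[:,2],rcond=None)[0])
E
```

```text
contact_force: [-2.3, -0.5, 6.0]
grip_force: 38.4
t: 30.45
tool_pos: [0.5349, 0.0965, 0.1572]
tool_rot: [3.028, -0.025, 0.81]
contact_force: [0.9, 0.4, 0.2]
opening: 0.0782
grip_force: 0.0
t 30.5 1740 flap [0.904 0.919 0.926 0.933 0.944]
683 ((655.2744140625, 92.06201171875), (91.24330139160156, 54.11537551879883), 1.792127013206482) [0.6535959  0.09053099 0.0557085 ]
slope [-0.0019437   0.00519929  0.05650748]
```

View pics/s8.png

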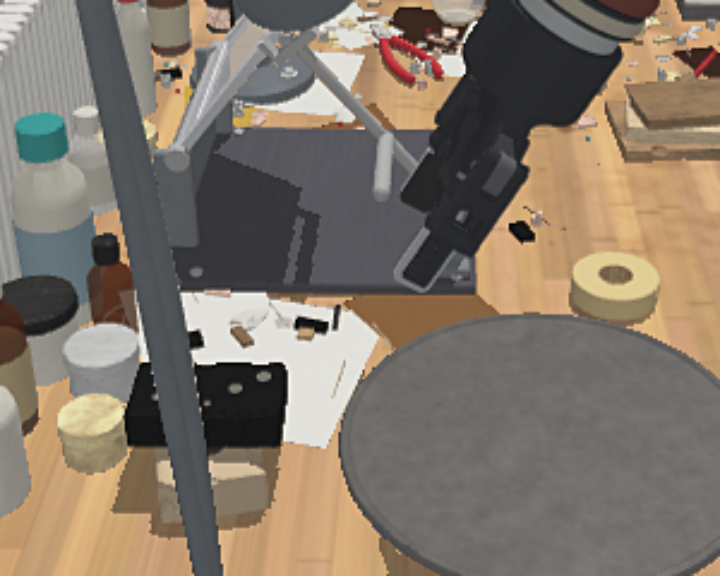

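The block lies flat across the brick at crop (205,405), centred at (0.655, 0.092) and level. The flap is still propped and the arm is clear.

```bash
python3 -c "
from station import ctrl;print(ctrl.finish_job())"
```

```text
the job is handed in; nothing more can be done
None
```

I handed the job in at about 30.6 s: the flap is propped in the raised stay's fork, and the charcoal block lies flat on the firebrick, centred within a few millimetres; the judge's verdict was not shown.

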